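# Put the casting flasks over the right wax trees

## Task

Before investing, the four perforated casting flasks stand over the wrong wax trees: swap them round so that each tree has the flask made for it, the shortest flask over the shortest tree and so on up to the tallest over the tallest, every tip ending about a centimetre below its flask's rim. Lift each flask straight up off its tree and lower it gently, upright and centred, fully down inside the lip of its rubber base; the bare base is free for parking a flask on the way. Leave the bases standing where they are and do not knock the wax.

Things in the scene. Friction and masses are not known exactly. Their poses are not given: they have to be found in the camera images.
- flask_short: the shortest of four casting flasks: a perforated stainless steel tube standing upright, open at both ends, outside diameter 58 mm, wall 3 mm (inside 52 mm), 60 mm tall. Origin: centre of its lower end, z along its axis to the upper rim. About 192 g.
- flask_medium: the second shortest of four casting flasks: a perforated stainless steel tube standing upright, open at both ends, outside diameter 58 mm, wall 3 mm (inside 52 mm), 74 mm tall. Origin: centre of its lower end, z along its axis to the upper rim. About 236 g.
- flask_long: the second tallest of four casting flasks: a perforated stainless steel tube standing upright, open at both ends, outside diameter 58 mm, wall 3 mm (inside 52 mm), 88 mm tall. Origin: centre of its lower end, z along its axis to the upper rim. About 281 g.
- flask_longest: the tallest of four casting flasks: a perforated stainless steel tube standing upright, open at both ends, outside diameter 58 mm, wall 3 mm (inside 52 mm), 102 mm tall. Origin: centre of its lower end, z along its axis to the upper rim. About 326 g.
- base_short: loose round black rubber dish (sprue base), 250 g, 80 mm wide at the foot, 89 at the lip, 16 high; inside 71 mm wide, flaring to 78; inner floor, on which a flask stands round the tree, 6 mm above the underside. Origin: centre of the underside, z up. In its middle the shortest of four green wax trees: up to 35 mm across, tip 54 mm above the origin.
- base_medium: loose round black rubber dish (sprue base), 250 g, 80 mm wide at the foot, 89 at the lip, 16 high; inside 71 mm wide, flaring to 78; inner floor, on which a flask stands round the tree, 6 mm above the underside. Origin: centre of the underside, z up. In its middle the second shortest of four green wax trees: up to 35 mm across, tip 68 mm above the origin.
- base_long: loose round black rubber dish (sprue base), 250 g, 80 mm wide at the foot, 89 at the lip, 16 high; inside 71 mm wide, flaring to 78; inner floor, on which a flask stands round the tree, 6 mm above the underside. Origin: centre of the underside, z up. In its middle the second tallest of four green wax trees: up to 35 mm across, tip 82 mm above the origin.
- base_longest: loose round black rubber dish (sprue base), 250 g, 80 mm wide at the foot, 89 at the lip, 16 high; inside 71 mm wide, flaring to 78; inner floor, on which a flask stands round the tree, 6 mm above the underside. Origin: centre of the underside, z up. In its middle the tallest of four green wax trees: up to 35 mm across, tip 96 mm above the origin.
- base_bare: the same round black rubber sprue base without a tree, only a low button (30 mm wide, 9 mm high) in its middle; free for parking a flask: 80 mm wide at the foot, 16 mm high, inner floor 6 mm above the underside. Origin: centre of its underside, z up.
Things that resemble listed ones, but are neither listed nor needed, are in the scene too. What is shaped like the flask_medium but yellow is not meant.

How it is judged:
By the outcome, as a careful person would: the job done as asked, in the order asked, and still so for the second after the job is handed in, with the robot touching nothing.
It also fails if it takes over 122 s, if anything falls off the work surface, if the arm or the gripper's body presses on something with over 40 N, if the wrist force passes 120 N, or if a joint passes its speed limit or range.

## Robot

A 6-joint arm with a two-finger parallel gripper is mounted at the origin on a cart in front of the work surface, level with it; the furniture and walls round the work are solid. World frame = base frame: x ahead of the robot, y to its left, z up, the work surface at z = 0. Lengths are in m, angles in rad, forces in N, time in s.
With the tool pointing down it reaches from about 0.275 to 0.85 m from the base axis. Payload 19 kg.
Tool frame: the origin (TCP) lies on the mounting face of the last link; the fingertips stand 173 mm ahead of it and the grasp point (between the pads) lies 155 mm ahead of it; z points along the fingers, y is the line along which they close (so a half turn about z gives the same grasp; the last joint's range is limited). The gripper opens to 85 mm and grips with 20 to 120 N. Pads are 22 mm wide; open, the fingers measure 114 mm over their backs; the gripper's body (76 mm by 85 mm) begins 54 mm behind the grasp point. The pads swing forward as they close: fully open they stand 13 mm farther back than shut.
Start: joints at [-1.319, 0.15, 1.437, -0, 1.554, -0.134], TCP at [0.216, -0.533, 0.405] pointing down, gripper open.
Joint ranges: [-2.8, 2.8], [-0.68, 2.1], [0.12, 2.68], [-1.39, 4.53], [0.16, 2.79], [-2.81, 2.81]. Speed limits (rad/s): [1.89, 1.89, 2.22, 3.01, 3.01, 3.01].

## Interface

Orientations are given as a 3x3 rotation matrix whose columns are the frame's x, y, z axes.
In Python, from station import status, vision, close_job gives the robot as it stands.
- The arm moves only by the tool jog_arm, never from a script. Its argument "motion" is text: rows parted by semicolons, each of 5 numbers parted by spaces: the shift along the tool's x, y, z in fractions of the full range, 1 being 80 cm, then the turn about the tool's z in normalised numbers (1 is 360 degrees), then the opening, from 0 (shut) to 1 (fully open). A call has 1 to 12 rows; each row is the pose to reach, as a shift and turn from the pose commanded when the call began, along the tool's axes at that moment; what a row does not reach only later rows make up. A row lasts 1/8 s, in which the tool goes at most 62.5 mm and 10.7 degrees, less where a joint would pass 70% of its speed; a pose out of reach is approached as far as the arm can. A shift or turn number past 1, either way, is cut back to 1. A call with a gripper value outside its range is refused whole. The fingers move at their own pace and stop on an object; the grip force is fixed at half the most. Time passes only in rows, so rows that repeat a pose let the fingers close. It gives the time, the measured TCP pose, the force, the opening and the grip force at its end, in the units of the state.
- status.sense(): the state, without advancing time (a new reading comes with each control period).
- vision.camera(name): name is "side" or "top" or "wrist"; returns the picture (400x640x3 uint8, red, green, blue); there is no depth.
- vision.get_calibration(name): a dict with "fx", "fy", "cx", "cy" (pixels), "xyz" and "attitude" of the camera in the world; the wrist camera has in their place "tool_from_camera" (4x4, takes a point from camera to tool coordinates, whose origin is the TCP and whose axes are the flange's). Camera axes: x right, y down, z forward; pixel columns grow to the right and rows downward; lengths in m; the calibration is good to about 2 mm. A picture is of the moment at which its call begins: read the wrist's pose just before it. get_calibration takes no time and is no camera call.
- close_job(): hands the job in; it is judged then, once.
Trained networks look in the newest picture that a camera, given by its name, has taken for a name from the list of things; names that differ only in an ending like _2 or _b are one class to them, and where a whole thing is asked for, a point or a joint stands for the part that bears it (a point fixed in the world has none). Each returns a list of dicts, best first, with "p" (0 to 1); they miss things now and then, are a little off and sometimes report something else, mostly with a low value. They report only what shows in the picture. A call takes as long as a camera call. They do not tell look-alikes from the thing itself.
- vision.boxes_of(camera, thing): "point" ([column, row] in pixels, amid what is visible of it).
- vision.trace(camera, thing): "pixels" (400x640 bool, what is visible of it) and "point" ([column, row] in pixels, amid what is visible of it).
- vision.place_of(camera, thing): "point" ([column, row] in pixels: a listed point, or the origin of a listed thing).
The state is a dict: "clock": time; "qpos": joint angles; "qd": joint speeds; "tau": joint torques, N m; "tcp_pos": TCP position; "eef_rot": TCP orientation; "ft_force": force on the tool from outside, world axes, zero at the start; "wrist_torque": the same for the moment, N m; "gripper_width": finger opening in m; "grip_force": force on a finger pad.
Only numpy, scipy, OpenCV 4.12 (cv2) and the standard library are available. Lean on these libraries where they do the work, as an engineer would, in place of code of your own. Each camera call takes 0.05 s, during which the arm holds its last target. There are 200 camera calls.

## Working session

There is one attempt and no reset: what is moved stays moved. The work goes in short steps, Python scripts to look and compute and a tool call to move; the robot and the scene stay as the last step left them, time stands still between calls to the robot, and variables do not carry over. Pictures are saved under pics/ and viewed, at most 15 in all, crops included, and the job is handed in when it is done.

Besides the shell and the picture viewer there is one more tool, called after "Call:" as name(argument=value, ...) on one line, values as JSON. jog_arm: Moves the arm, as the interface text tells. Its arguments: {"type":"object","properties":{"motion":{"type":"string"}},"required":["motion"]}

```bash
mkdir -p pics; ls
python3 - <<'E'
from station import status, vision
import cv2
s=status.sense(); print(s)
for n in ["top","side"]:
    im=vision.camera(n); cv2.imwrite(f"pics/{n}0.png",im[:,:,::-1]); print(n,vision.get_calibration(n))
print(vision.get_calibration("wrist"))
E
```

```text
pics
{'clock': 0.0, 'qpos': array([-1.31899459e+00,  1.50977798e-01,  1.43801213e+00,  4.76535157e-05,
        1.55383064e+00, -1.34007105e-01]), 'qd': array([ 1.00159958e-03, -1.06329246e-03,  1.44451453e-03,  1.02151303e-03,
        8.85355983e-06, -8.43705831e-04]), 'tau': array([-3.98478296e-03, -7.13051605e+01, -5.70870352e+01, -4.46938684e-04,
        8.86977796e-03, -3.62604010e-05]), 'tcp_pos': array([ 0.21635221, -0.53270257,  0.40408942]), 'eef_rot': array([[ 9.26494705e-01,  3.76307711e-01, -2.59790858e-04],
       [ 3.76307742e-01, -9.26493951e-01,  1.20106723e-03],
       [ 2.11276203e-04, -1.21054374e-03, -9.99999245e-01]]), 'ft_force': array([-0.20208438,  0.60735227,  1.18144377]), 'wrist_torque': array([ 0.04593274,  0.06559788, -0.00521522]), 'grip_force': 0.0, 'gripper_width': 0.0854927486428896}
top {'fx': 392.27430239007566, 'fy': 392.27430239007566, 'cx': 321.55220528231007, 'cy': 194.05025906118155, 'xyz': array([0.32503844, 0.02351703, 1.12934635]), 'attitude': array([[-0.00837097, -0.98945083,  0.14462701],
       [-0.9999464 ,  0.00740156, -0.00723964],
       [ 0.0060928 , -0.14467986, -0.98945976]])}
side {'fx': 519.248000566618, 'fy': 519.248000566618, 'cx': 325.5637801105607, 'cy': 203.0574175637289, 'xyz': array([-0.19864119,  0.97270409,  0.65254101]), 'attitude': array([[-0.81248493, -0.28099408,  0.51079405],
       [-0.58281935,  0.37079567, -0.72307135],
       [ 0.01377854, -0.88518523, -0.46503468]])}
{'fx': 334.3987487743126, 'fy': 334.3987487743126, 'cx': 323.33711859699173, 'cy': 199.00758291188805, 'tool_from_camera': array([[-7.27162146e-04, -9.52649422e-01, -3.04069976e-01,
         7.68378287e-02],
       [ 9.99999565e-01, -5.15177522e-04, -7.77381128e-04,
        -2.68232500e-04],
       [ 5.83921666e-04, -3.04070409e-01,  9.52649382e-01,
         3.08629804e-02],
       [ 0.00000000e+00,  0.00000000e+00,  0.00000000e+00,
         1.00000000e+00]])}
```

View pics/top0.png

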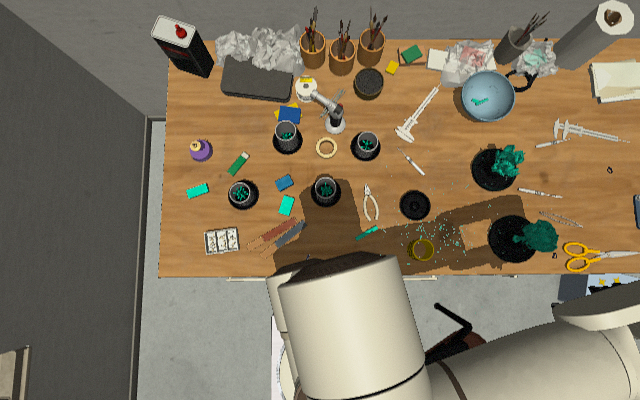

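View pics/side0.png

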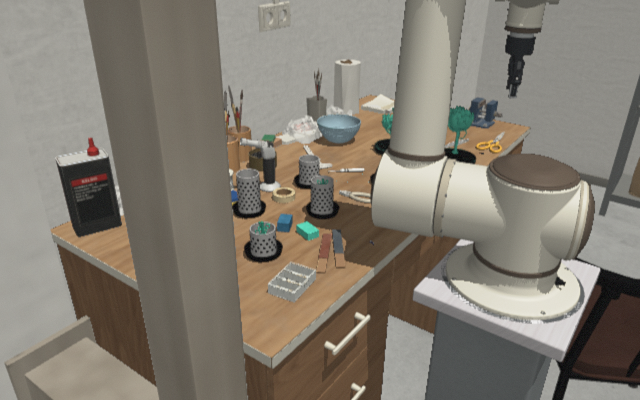

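```bash
cat > h.py <<'E'
import numpy as np, cv2
from station import status, vision
def cam(n):
    c=vision.get_calibration(n); K=c
    if n=="wrist":
        s=status.sense(); T=c["tool_from_camera"]; R=s["eef_rot"]@T[:3,:3]; p=s["tcp_pos"]+s["eef_rot"]@T[:3,3]
    else: R=c["attitude"]; p=c["xyz"]
    return c,np.array(R),np.array(p)
def at_z(C,uv,z):
    c,R,p=C; d=R@np.array([(uv[0]-c["cx"])/c["fx"],(uv[1]-c["cy"])/c["fy"],1]); return p+d*(z-p[2])/d[2]
def proj(C,P):
    c,R,p=C; q=(np.atleast_2d(P)-p)@R; return np.c_[c["cx"]+c["fx"]*q[:,0]/q[:,2], c["cy"]+c["fy"]*q[:,1]/q[:,2]]
E
python3 - <<'E'
from h import *
T=["flask_short","flask_medium","flask_long","flask_longest","base_short","base_medium","base_long","base_longest","base_bare"]
for n in ["top","side"]:
    C=cam(n); vision.camera(n)
    for t in T:
        for r in vision.place_of(n,t)[:5]:
            z=0 if t[0]=="b" else .006
            print(n,t,round(r["p"],2),np.round(r["point"]),np.round(at_z(C,r["point"],z)[:2],3))
print(status.sense()["clock"])
E
```

```text
top flask_short 0.65 [244. 194.] [0.492 0.24 ]
top flask_medium 0.73 [364. 151.] [ 0.617 -0.111]
top flask_medium 0.35 [244. 192.] [0.495 0.239]
top flask_long 0.74 [326. 191.] [0.497 0.001]
top flask_longest 0.65 [287. 141.] [0.649 0.115]
top base_short 0.89 [364. 147.] [ 0.629 -0.111]
top base_medium 0.87 [286. 144.] [0.641 0.119]
top base_long 0.7 [246. 192.] [0.496 0.235]
top base_longest 0.62 [327. 192.] [ 0.495 -0.001]
top base_bare 0.74 [415. 207.] [ 0.451 -0.254]
side flask_short 0.87 [266. 246.] [0.498 0.224]
side flask_medium 0.71 [306. 183.] [ 0.629 -0.098]
side flask_long 0.79 [323. 210.] [0.492 0.004]
side flask_longest 0.91 [250. 212.] [0.638 0.126]
side base_short 0.57 [311. 186.] [ 0.616 -0.105]
side base_medium 0.58 [249. 210.] [0.655 0.113]
side base_long 0.62 [257. 256.] [0.492 0.26 ]
side base_long 0.38 [323. 211.] [ 0.499 -0.003]
side base_longest 0.72 [320. 210.] [ 0.506 -0.002]
side base_bare 0.36 [384. 180.] [ 0.465 -0.266]
1.1
```

The top view shows four flasks in dishes: A (244,193), B (287,140), C (326,190) and D (365,148). The bare dish E is at (415,205). The look-alikes are the yellow ring at (422,250) and the large planter-like dishes on the right. The networks read these as:
- **A:** flask_short over base_long
- **B:** flask_longest over base_medium
- **C:** flask_long over base_longest
- **D:** flask_medium over base_short

In the top view tips show above A and C and sit deep in B and D, which fits the listed heights. Next I move the wrist camera above them.

Units first: shifts go in shares of 80 cm and turns go in shares of 360 degrees. So 510 mm / 800 = 0.6375, -368 mm / 800 = -0.46, 22.1 degrees / 360 = 0.0614.

Call:
jog_arm(motion="0.6375 -0.46 -0.0563 0.0614 1;0.6375 -0.46 -0.0563 0.0614 1;0.6375 -0.46 -0.0563 0.0614 1;0.6375 -0.46 -0.0563 0.0614 1;0.6375 -0.46 -0.0563 0.0614 1;0.6375 -0.46 -0.0563 0.0614 1;0.6375 -0.46 -0.0563 0.0614 1;0.6375 -0.46 -0.0563 0.0614 1;0.6375 -0.46 -0.0563 0.0614 1;0.6375 -0.46 -0.0563 0.0614 1;0.6375 -0.46 -0.0563 0.0614 1;0.6375 -0.46 -0.0563 0.0614 1")

```text
clock: 2.6
tcp_pos: [0.5505, 0.0004, 0.4494]
eef_rot: [[1.0, 0.001, -0.001], [0.001, -1.0, -0.0], [-0.001, 0.0, -1.0]]
ft_force: [-0.2, -0.6, 1.0]
gripper_width: 0.0855
grip_force: 0.0
```

Call:
jog_arm(motion="0 0 0 0 1;0 0 0 0 1;0 0 0 0 1")

```text
clock: 2.98
tcp_pos: [0.5501, -0.0006, 0.4499]
eef_rot: [[1.0, -0.001, 0.0], [-0.001, -1.0, 0.0], [0.0, -0.0, -1.0]]
ft_force: [0.4, -0.5, -0.0]
gripper_width: 0.0854
grip_force: 0.0
```

Run:
```python
from h import *
s=status.sense(); print(s["clock"],s["tcp_pos"],s["eef_rot"].round(4).tolist())
T=["flask_short","flask_medium","flask_long","flask_longest","base_short","base_medium","base_long","base_longest","base_bare"]
n="wrist"; C=cam(n); im=vision.camera(n); cv2.imwrite("pics/w0.png",im[:,:,::-1])
for t in T:
    for r in vision.place_of(n,t)[:3]:
        z=0 if t[0]=="b" else .006
        print(n,t,round(r["p"],2),np.round(r["point"]),np.round(at_z(C,r["point"],z)[:2],4))
print(status.sense()["clock"])
```

```text
2.975 [ 0.55009812 -0.00063966  0.44988733] [[1.0, -0.0011, 0.0002], [-0.0011, -1.0, 0.0], [0.0002, -0.0, -1.0]]
wrist flask_short 0.85 [138. 206.] [0.486  0.2418]
wrist flask_medium 0.85 [419.  92.] [ 0.6266 -0.1134]
wrist flask_medium 0.62 [493. 307.] [ 0.3313 -0.245 ]
wrist flask_medium 0.52 [321. 202.] [0.4908 0.0026]
wrist flask_long 0.82 [316. 203.] [0.49   0.0086]
wrist flask_longest 0.6 [222.  75.] [0.6462 0.1166]
wrist flask_longest 0.16 [319. 202.] [0.4915 0.0057]
wrist base_short 0.9 [420.  93.] [ 0.6255 -0.1156]
wrist base_medium 0.89 [222.  75.] [0.6469 0.1184]
wrist base_medium 0.51 [136. 203.] [0.4874 0.2471]
wrist base_bare 0.63 [509. 228.] [ 0.4521 -0.2506]
wrist base_bare 0.42 [418.  91.] [ 0.6286 -0.113 ]
3.475
```

View pics/w0.png

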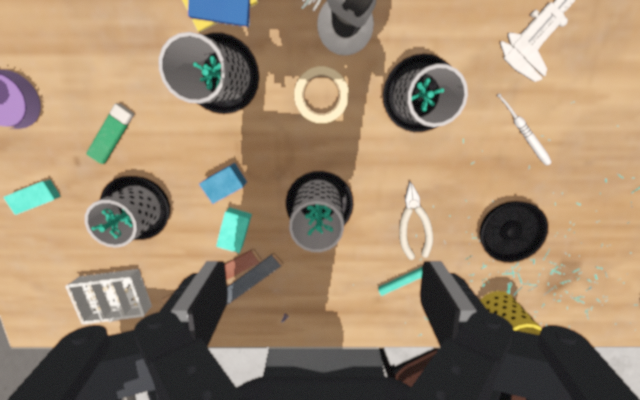

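The wrist view shows rims of A at (112,222), B at (193,68), C at (316,226) and D at (437,95), and the bare dish E at (513,231). The yellow look-alike is at (510,315) and will not be touched. I'll fit the circles precisely.

```bash
cat >> h.py <<'E'
from scipy.optimize import minimize
th=np.linspace(0,2*np.pi,180,endpoint=False)
def circ(x,y,z,r): return np.c_[x+r*np.cos(th),y+r*np.sin(th),np.full(th.size,z)]
def fit(C,g,x,y,z,r,sign,dr=.003,rng=.016,trim=.5):
    """circle of radius r at height z: max robust contrast sign*(outside-inside)"""
    def s(q):
        o=proj(C,circ(q[0],q[1],z,r+dr)); i=proj(C,circ(q[0],q[1],z,r-dr))
        f=lambda p: cv2.remap(g,p[None,:,0].astype(np.float32),p[None,:,1].astype(np.float32),1)[0]
        d=np.clip(sign*(f(o)-f(i)),-60,60); return -d.mean()
    G=np.arange(-rng,rng+1e-6,.002)
    b=min(((s((x+a,y+c)),x+a,y+c) for a in G for c in G))
    m=minimize(s,b[1:],method="Nelder-Mead",options=dict(initial_simplex=[b[1:],(b[1]+.0015,b[2]),(b[1],b[2]+.0015)]))
    return m.x,-m.fun
E
cat > m.py <<'E'
from h import *
L={"A":(.490,.238,.066),"B":(.645,.117,.108),"C":(.493,.002,.094),"D":(.622,-.112,.080),"E":(.452,-.252,0)}
import sys
n=sys.argv[1]; out=sys.argv[2]; keys=sys.argv[3]
C=cam(n); im=vision.camera(n); g=cv2.GaussianBlur(cv2.cvtColor(im,cv2.COLOR_RGB2GRAY),(3,3),0).astype(np.float32); v=cv2.resize(im[:,:,::-1],None,fx=1.25,fy=1.25,interpolation=cv2.INTER_CUBIC)
for k in keys:
    x,y,z=L[k]; b,sb=fit(C,g,x,y,.016,.0445,1); msg=[k,"base",b.round(4),round(sb)]
    sh=[(b,.016,.0445)]
    if z:
        f,sf=fit(C,g,x,y,z,.026,1,.0015); f2,sf2=fit(C,g,x,y,z,.029,-1,.0015); msg+=["rim in",f.round(4),round(sf),"out",f2.round(4),round(sf2)]; sh+=[(f,z,.026),(f2,z,.029)]
    print(*msg)
    for (q,z,r),c in zip(sh,[(0,0,255),(255,0,0),(0,255,255)]): cv2.polylines(v,[np.round(proj(C,circ(*q,z,r))*1.25).astype(np.int32)],True,c,1)
cv2.imwrite(out,v)
E
python3 m.py wrist pics/w1.png ABCDE; python3 m.py top pics/t1.png ABCDE
```

```text
A base [0.4863 0.2398] 44 rim in [0.485  0.2421] 56 out [0.4851 0.2421] 32
B base [0.6478 0.1191] 43 rim in [0.6469 0.1144] 59 out [0.6468 0.114 ] 39
C base [0.4923 0.0053] 43 rim in [0.4923 0.0069] 28 out [0.493  0.0072] 17
D base [ 0.6247 -0.1145] 53 rim in [ 0.6233 -0.1112] 60 out [ 0.6233 -0.1112] 43
E base [ 0.4529 -0.2473] 60
A base [0.489  0.2419] 52 rim in [0.4872 0.2413] 19 out [0.4865 0.2401] 27
B base [0.6536 0.1064] 5 rim in [0.6707 0.0768] 14 out [0.6287 0.1333] 13
C base [0.494  0.0038] 16 rim in [ 0.5007 -0.0112] 16 out [0.4941 0.0061] 8
D base [ 0.6303 -0.1092] 22 rim in [ 0.6205 -0.0882] 20 out [ 0.6232 -0.1282] 13
E base [ 0.4547 -0.2502] 60
```

View pics/w1.png

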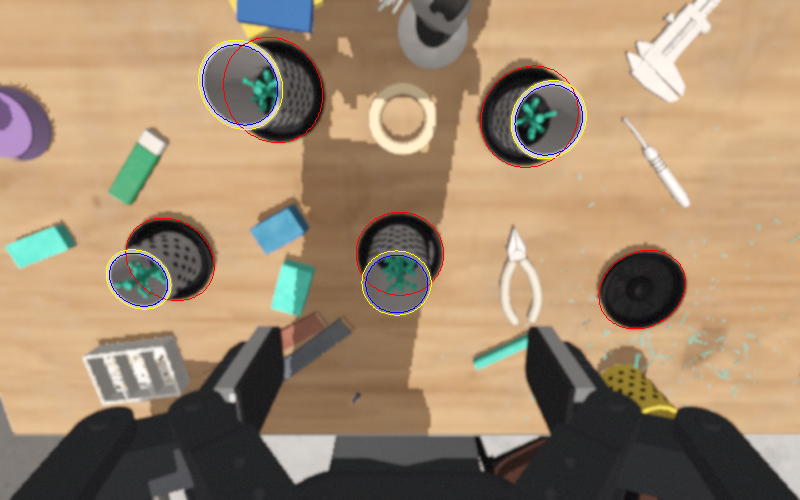

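The fits sit well on rims and dishes, and the rim heights fit each flask's identity. The plan is D→E (park medium), A→D, C→A, B→C, E→B. I hover over D first and refine its position.

Converted, 111 mm / 800 = 0.1388, 100 mm / 800 = 0.125.

Call:
jog_arm(motion="0.0913 0.1388 0.125 0 1;0.0913 0.1388 0.125 0 1;0.0913 0.1388 0.125 0 1;0.0913 0.1388 0.125 0 1;0.0913 0.1388 0.125 0 1;0.0913 0.1388 0.125 0 1;0.0913 0.1388 0.125 0 1")

```text
clock: 4.45
tcp_pos: [0.6232, -0.1102, 0.3507]
eef_rot: [[1.0, 0.001, 0.001], [0.001, -1.0, -0.0], [0.001, 0.0, -1.0]]
ft_force: [0.1, 0.2, 0.6]
gripper_width: 0.0853
grip_force: 0.0
```

```bash
python3 m.py wrist pics/w2.png D; python3 -c "
from h import *
s=status.sense();print(s['clock'],s['tcp_pos'])"
```

```text
D base [ 0.6212 -0.1123] 45 rim in [ 0.6234 -0.1114] 44 out [ 0.6227 -0.112 ] 24
4.5 [ 0.62324184 -0.110315    0.35047108]
```

View pics/w2.png

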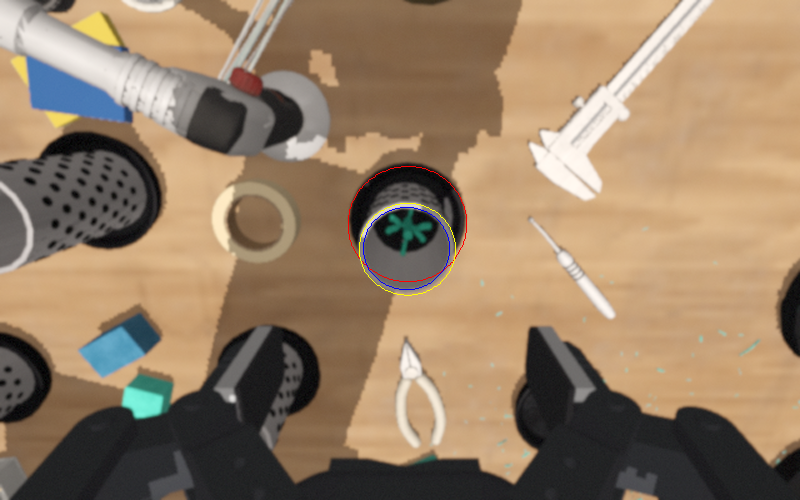

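The rim at (407,249) and dish at (407,222) fit. The tip sits deep in the flask, as expected for medium over short. Now I descend and grip.

Converted, 139 mm / 800 = 0.1738, 120 mm / 800 = 0.15.

Call:
jog_arm(motion="0 0.0013 0.0625 0 1;0 0.0013 0.1125 0 1;0 0.0013 0.15 0 1;0 0.0013 0.1738 0 1;0 0.0013 0.1738 0 1;0 0.0013 0.1738 0 0.4;0 0.0013 0.1738 0 0.4;0 0.0013 0.1738 0 0.4;0 0.0013 0.1738 0 0.4;0 0.0013 0.1738 0 0.4")

```text
clock: 5.75
tcp_pos: [0.6238, -0.112, 0.2125]
eef_rot: [[1.0, 0.0, 0.002], [0.0, -1.0, -0.001], [0.002, 0.001, -1.0]]
ft_force: [-0.8, -0.5, 6.8]
gripper_width: 0.0573
grip_force: 63.5
```

Call:
jog_arm(motion="0 0 0 0 0.4;0 0 0 0 0.4;0 0 0 0 0.4;0 0 0 0 0.4")

```text
clock: 6.25
tcp_pos: [0.6238, -0.112, 0.2125]
eef_rot: [[1.0, 0.0, 0.002], [0.0, -1.0, -0.001], [0.002, 0.001, -1.0]]
ft_force: [-1.1, 0.1, 6.8]
gripper_width: 0.0571
grip_force: 63.5
```

Gripped at 57 mm. Next I lift straight up, then move back short of E to measure the dish.

Converted, -244 mm / 800 = -0.305, 137 mm / 800 = 0.1713.

Call:
jog_arm(motion="0 0 -0.0125 0 0.4;0 0 -0.0438 0 0.4;0 0 -0.0875 0 0.4;0 0 -0.15 0 0.4;0 0 -0.15 0 0.4;-0.075 0.0425 -0.15 0 0.4;-0.15 0.085 -0.15 0 0.4;-0.225 0.1275 -0.15 0 0.4;-0.275 0.155 -0.15 0 0.4;-0.305 0.1713 -0.15 0 0.4;-0.305 0.1713 -0.15 0 0.4;-0.305 0.1713 -0.15 0 0.4")

```text
clock: 7.75
tcp_pos: [0.3796, -0.2487, 0.3307]
eef_rot: [[1.0, -0.0, 0.0], [-0.0, -1.0, 0.0], [0.0, -0.0, -1.0]]
ft_force: [0.9, -0.3, -2.1]
gripper_width: 0.0572
grip_force: 64.8
```

```bash
python3 m.py wrist pics/w3.png ED; python3 -c "
from h import *
s=status.sense();print(s['clock'],s['tcp_pos'],s['grip_force'])"
```

```text
E base [ 0.452 -0.25 ] 60
D base [ 0.606 -0.128] 0 rim in [ 0.606 -0.128] 0 out [ 0.606 -0.128] 0
7.8 [ 0.37986912 -0.24857582  0.33064704] 64.81873730197549
```

View pics/w3.png

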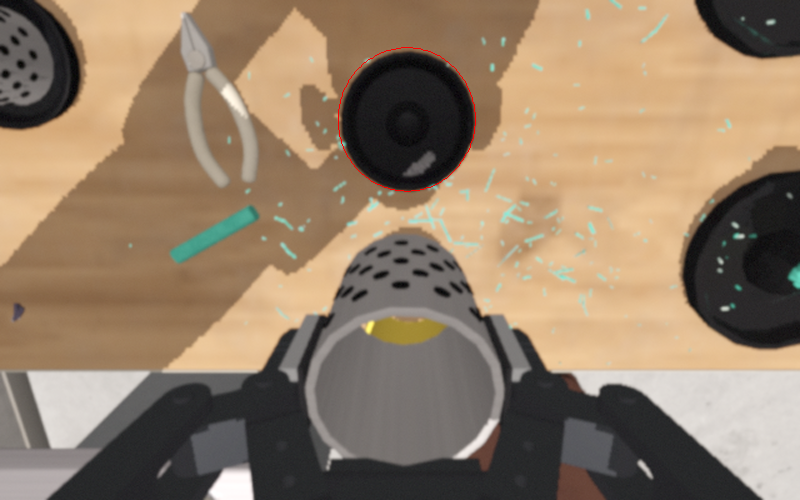

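The picture shows E's dish at (407,119), fitted well, with the medium flask upright in the grip. I'll check the flask's offset in the hand in the same view.

```bash
cat > hand.py <<'E'
from h import *
import sys
zr=float(sys.argv[1]) # rim height relative to TCP (neg)
hgt=float(sys.argv[2])
s=status.sense(); C=cam("wrist"); im=vision.camera("wrist"); g=cv2.GaussianBlur(cv2.cvtColor(im,cv2.COLOR_RGB2GRAY),(3,3),0).astype(np.float32)
t=s["tcp_pos"]
for nm,z,r,sg,dr in [("rim in",zr,.026,1,.0015),("rim out",zr,.029,-1,.0015)]:
    f,v=fit(C,g,t[0],t[1],t[2]+z,r,sg,dr,rng=.008); print(nm,((f-t[:2])*1000).round(1),round(v))
E
python3 hand.py -0.1325 .074
```

```text
rim in [-1.1 -0.1] 27
rim out [-0.3  0.3] 42
```

Converted, 119 mm / 800 = 0.1488, 118 mm / 800 = 0.1475.

Call:
jog_arm(motion="0.05 0.0013 0 0 0.4;0.0913 0.0013 0 0 0.4;0.0913 0.0013 0 0 0.4;0.0913 0.0013 0.05 0 0.4;0.0913 0.0013 0.0938 0 0.4;0.0913 0.0013 0.125 0 0.4;0.0913 0.0013 0.1375 0 0.4;0.0913 0.0013 0.1438 0 0.4;0.0913 0.0013 0.1475 0 0.4;0.0913 0.0013 0.1488 0 0.4;0.0913 0.0013 0.1488 0 0.4;0.0913 0.0013 0.1488 0 0.4")

```text
clock: 9.35
tcp_pos: [0.4526, -0.2499, 0.2125]
eef_rot: [[1.0, 0.0, 0.001], [0.0, -1.0, -0.001], [0.001, 0.001, -1.0]]
ft_force: [-3.1, 3.8, 7.8]
gripper_width: 0.0572
grip_force: 65.4
```

Converted, 1 mm / 800 = 0.0013.

Call:
jog_arm(motion="0 0 0.0013 0 0.4;0 0 0.0013 0 0.4;0 0 0.0013 0 0.4")

```text
clock: 9.72
tcp_pos: [0.4526, -0.2499, 0.2124]
eef_rot: [[1.0, 0.0, 0.001], [0.0, -1.0, -0.001], [0.001, 0.001, -1.0]]
ft_force: [-7.6, 6.1, 22.3]
gripper_width: 0.0568
grip_force: 67.3
```

Seated. Release, retreat and go above A.

Converted, -240 mm / 800 = -0.3, -138 mm / 800 = -0.1725.

Call:
jog_arm(motion="0 0 -0.0013 0 1;0 0 -0.0013 0 1;0 0 -0.0013 0 1;0 0 -0.0013 0 1;0 0 -0.05 0 1;0 0 -0.1125 0 1;0 0 -0.1725 0 1;0 0 -0.1725 0 1;0.01 -0.075 -0.1725 0 1;0.015 -0.15 -0.1725 0 1;0.02 -0.225 -0.1725 0 1;0.025 -0.3 -0.1725 0 1")

```text
clock: 11.22
tcp_pos: [0.472, -0.008, 0.3478]
eef_rot: [[1.0, -0.0, -0.001], [-0.0, -1.0, 0.0], [-0.001, -0.0, -1.0]]
ft_force: [1.6, -0.2, -0.1]
gripper_width: 0.0853
grip_force: 0.0
```

Converted, -251 mm / 800 = -0.3138, -230 mm / 800 = -0.2875.

Call:
jog_arm(motion="0.005 -0.075 0 0 1;0.01 -0.15 0 0 1;0.015 -0.225 0 0 1;0.0163 -0.2875 0 0 1;0.0163 -0.3138 0 0 1;0.0163 -0.3138 0 0 1;0.0163 -0.3138 0 0 1")

```text
clock: 12.1
tcp_pos: [0.4853, 0.2406, 0.3481]
eef_rot: [[1.0, -0.0, -0.001], [-0.0, -1.0, -0.0], [-0.001, 0.0, -1.0]]
ft_force: [0.4, -0.5, -0.1]
gripper_width: 0.0852
grip_force: 0.0
```

```bash
python3 m.py wrist pics/w4.png AC; python3 -c "
from h import *
s=status.sense();print(s['clock'],s['tcp_pos'],s['grip_force'])"
```

```text
A base [0.4843 0.2424] 50 rim in [0.4849 0.2421] 40 out [0.4858 0.2416] 32
C base [0.491  0.0081] 52 rim in [0.4917 0.0078] 22 out [0.4927 0.0084] 18
12.15 [0.48544148 0.24034697 0.3483205 ] 0.0
```

View pics/w4.png

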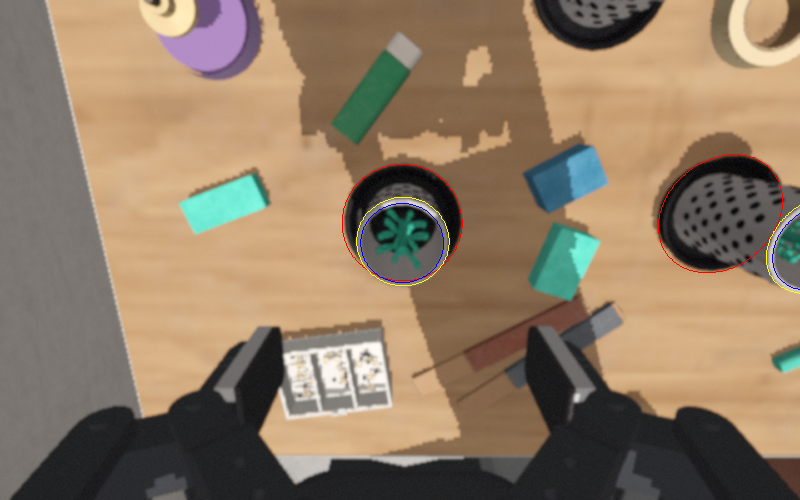

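A's rim at (402,243) fits, and the tips stand out of the flask (short over long). Grip it.

Converted, 150 mm / 800 = 0.1875, 130 mm / 800 = 0.1625.

Call:
jog_arm(motion="0 -0.0013 0.0625 0 1;0 -0.0013 0.1188 0 1;0 -0.0013 0.1625 0 1;0 -0.0013 0.1875 0 1;0 -0.0013 0.1875 0 1;0 -0.0013 0.1875 0 0.4;0 -0.0013 0.1875 0 0.4;0 -0.0013 0.1875 0 0.4;0 -0.0013 0.1875 0 0.4;0 -0.0013 0.1875 0 0.4;0 -0.0013 0.1875 0 0.4")

```text
clock: 13.52
tcp_pos: [0.4858, 0.242, 0.2005]
eef_rot: [[1.0, 0.0, 0.002], [0.0, -1.0, 0.0], [0.002, -0.0, -1.0]]
ft_force: [-2.2, -4.1, 10.8]
gripper_width: 0.0596
grip_force: 63.2
```

Call:
jog_arm(motion="0 0 -0.0125 0 0.4;0 0 -0.0438 0 0.4;0 0 -0.0875 0 0.4;0 0 -0.1625 0 0.4;0 0 -0.1625 0 0.4;0 0 -0.1625 0 0.4")

```text
clock: 14.28
tcp_pos: [0.4851, 0.2421, 0.329]
eef_rot: [[1.0, 0.0, 0.001], [0.0, -1.0, 0.0], [0.001, -0.0, -1.0]]
ft_force: [-0.1, 0.3, -1.8]
gripper_width: 0.0596
grip_force: 65.2
```

```bash
python3 hand.py -0.1315 .06
python3 - <<'E'
from h import *
im=vision.camera("side"); v=im.copy()
C=cam("side")
for x,y,h in [(.4845,.242,.082),(.622,-.113,.054)]:
    for P in proj(C,[(x,y,h),(x,y,0)]): cv2.circle(v,tuple(np.round(P).astype(int)),2,(255,0,0),1)
cv2.imwrite("pics/s1.png",cv2.resize(v[130:290,180:400],None,fx=3.5,fy=3.5)[:,:,::-1])
E
```

```text
rim in [6.3 5.5] 11
rim out [0.6 0.1] 37
```

View pics/s1.png

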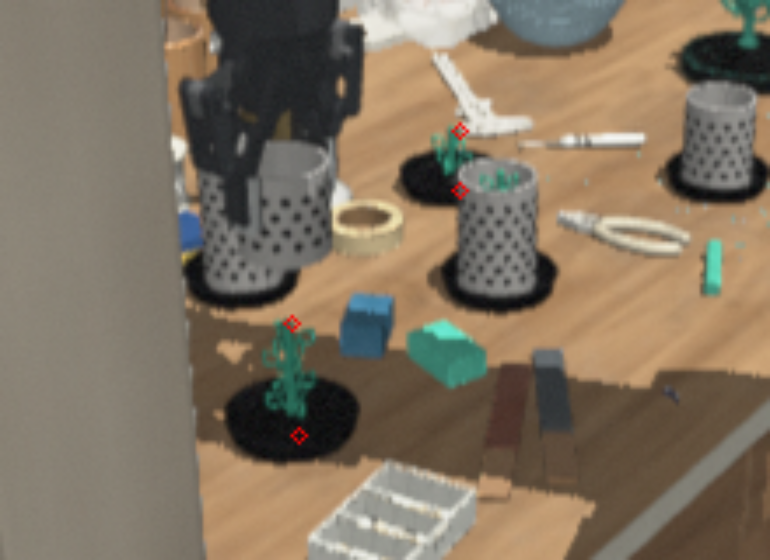

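The picture shows the A tree at (290,370), about 80 mm tall, and the D tree at (455,150), about 54 mm, both as expected. The short flask is in the hand. I carry it to just short of D.

Converted, 354 mm / 800 = 0.4425, 330 mm / 800 = 0.4125.

Call:
jog_arm(motion="0.0125 0.0725 0 0 0.4;0.0275 0.145 0 0 0.4;0.0413 0.2175 0 0 0.4;0.055 0.29 0 0 0.4;0.0688 0.3625 0 0 0.4;0.0788 0.4125 0 0 0.4;0.0838 0.4425 0 0 0.4;0.0838 0.4425 0 0 0.4;0.0838 0.4425 0 0 0.4")

```text
clock: 15.5
tcp_pos: [0.5523, -0.1115, 0.3279]
eef_rot: [[1.0, 0.0, -0.001], [0.0, -1.0, 0.001], [-0.001, -0.001, -1.0]]
ft_force: [-0.1, -0.1, -1.5]
gripper_width: 0.0597
grip_force: 65.4
```

```bash
python3 hand.py -0.1345 .06;python3 hand.py -0.1325 .06; python3 m.py wrist pics/w5.png D; python3 -c "
from h import *
s=status.sense();print(s['clock'],s['tcp_pos'],s['grip_force'])"
```

```text
rim in [-3.  -0.2] 19
rim out [-1.6 -0.8] 38
rim in [-0.7 -0.2] 15
rim out [-0.3 -0.3] 38
D base [ 0.626 -0.112] 60 rim in [ 0.6347 -0.1131] 24 out [ 0.6068 -0.0948] 5
15.65 [ 0.55232634 -0.11105618  0.32854278] 65.42326636612415
```

View pics/w5.png

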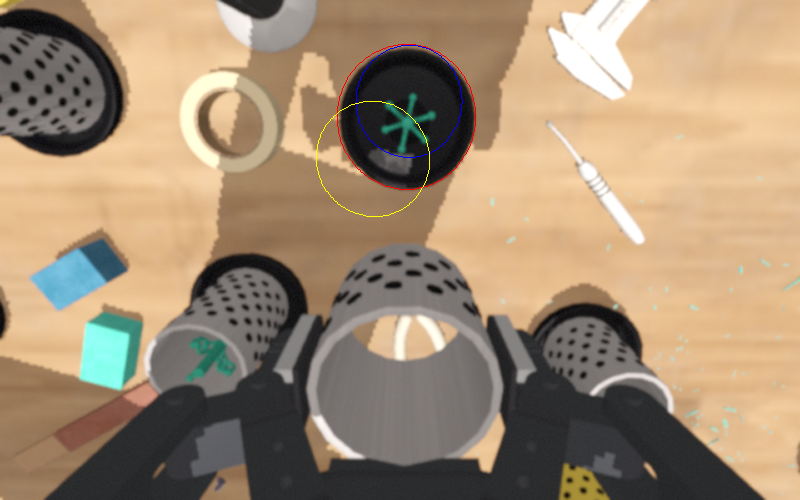

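The picture shows dish D at (407,117) with the tree centred at (407,122), and the flask upright in the hand. Lower it.

Converted, 127 mm / 800 = 0.1588, 125 mm / 800 = 0.1563.

Call:
jog_arm(motion="0.05 0.0013 0 0 0.4;0.0913 0.0013 0 0 0.4;0.0913 0.0013 0 0 0.4;0.0913 0.0013 0 0 0.4;0.0913 0.0013 0.05 0 0.4;0.0913 0.0013 0.1 0 0.4;0.0913 0.0013 0.135 0 0.4;0.0913 0.0013 0.15 0 0.4;0.0913 0.0013 0.1563 0 0.4;0.0913 0.0013 0.1588 0 0.4;0.0913 0.0013 0.1588 0 0.4;0.0913 0.0013 0.1588 0 0.4")

```text
clock: 17.15
tcp_pos: [0.6255, -0.1129, 0.2024]
eef_rot: [[1.0, 0.0, 0.001], [0.0, -1.0, -0.0], [0.001, 0.0, -1.0]]
ft_force: [-0.2, -0.9, -1.9]
gripper_width: 0.0595
grip_force: 65.4
```

Converted, 2 mm / 800 = 0.0025, 1 mm / 800 = 0.0013.

Call:
jog_arm(motion="0 0 0.0013 0 0.4;0 0 0.0025 0 0.4;0 0 0.0025 0 0.4;0 0 0.0025 0 0.4")

```text
clock: 17.65
tcp_pos: [0.6255, -0.1129, 0.2005]
eef_rot: [[1.0, 0.0, 0.001], [0.0, -1.0, -0.0], [0.001, 0.0, -1.0]]
ft_force: [-3.7, 1.4, 8.7]
gripper_width: 0.0594
grip_force: 66.4
```

Converted, -148 mm / 800 = -0.185, -134 mm / 800 = -0.1675.

Call:
jog_arm(motion="0 0 0 0 1;0 0 0 0 1;0 0 0 0 1;0 0 0 0 1;0 0 -0.05 0 1;0 0 -0.1125 0 1;0 0 -0.185 0 1;0 0 -0.185 0 1;-0.055 -0.05 -0.185 0 1;-0.11 -0.1 -0.185 0 1;-0.1675 -0.1513 -0.185 0 1;-0.1675 -0.1513 -0.185 0 1")

```text
clock: 19.15
tcp_pos: [0.489, 0.0102, 0.3476]
eef_rot: [[1.0, 0.003, -0.0], [0.003, -1.0, 0.0], [-0.0, -0.0, -1.0]]
ft_force: [1.2, 0.2, 0.8]
gripper_width: 0.0853
grip_force: 0.0
```

Call:
jog_arm(motion="0 0 0 0 1;0 0 0 0 1")

```text
clock: 19.4
tcp_pos: [0.4921, 0.0075, 0.3473]
eef_rot: [[1.0, -0.001, -0.001], [-0.001, -1.0, 0.0], [-0.001, -0.0, -1.0]]
ft_force: [-0.8, -0.5, 0.6]
gripper_width: 0.0856
grip_force: 0.0
```

```bash
sed -i 's/"D":(.622,-.112,.080)/"D":(.625,-.1125,.066)/' m.py; python3 m.py wrist pics/w6.png CD; python3 -c "
from h import *
s=status.sense();print(s['clock'],s['tcp_pos'],s['grip_force'])"
```

```text
C base [0.4919 0.0047] 41 rim in [0.4927 0.007 ] 44 out [0.4923 0.0069] 29
D base [ 0.6233 -0.1129] 30 rim in [ 0.6238 -0.1126] 32 out [ 0.624  -0.1125] 26
19.45 [0.49205163 0.00747051 0.34728011] 0.0
```

View pics/w6.png

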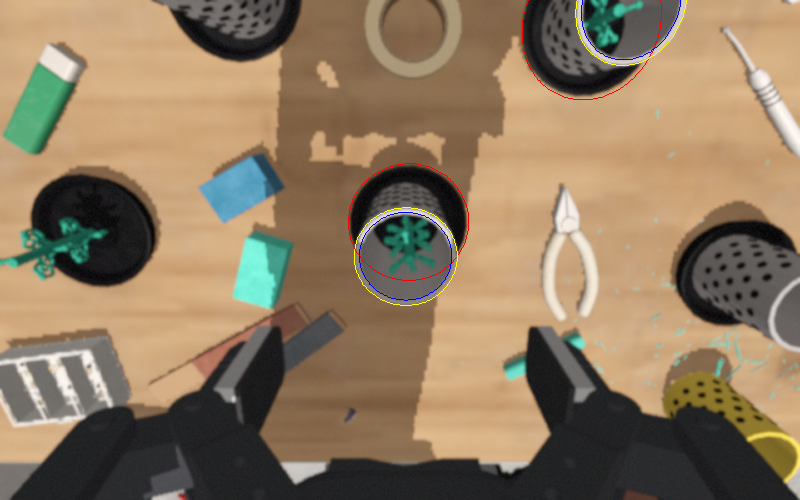

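D's flask is concentric with its dish to about 1 mm, with the rim at (630,17). C's rim at (406,257) fits. Grip and lift C.

Converted, 121 mm / 800 = 0.1513, 108 mm / 800 = 0.135.

Call:
jog_arm(motion="0 0 0.0563 0 1;0 0 0.1063 0 1;0 0 0.135 0 1;0 0 0.1513 0 1;0 0 0.1513 0 1;0 0 0.1513 0 0.4;0 0 0.1513 0 0.4;0 0 0.1513 0 0.4;0 0 0.1513 0 0.4;0 0 0.1513 0 0.4;0 0 0.1513 0 0.4")

```text
clock: 20.82
tcp_pos: [0.4917, 0.0081, 0.228]
eef_rot: [[1.0, 0.0, 0.002], [0.0, -1.0, -0.0], [0.002, 0.0, -1.0]]
ft_force: [-1.7, -0.6, 7.0]
gripper_width: 0.0576
grip_force: 62.4
```

Converted, -234 mm / 800 = -0.2925, -200 mm / 800 = -0.25.

Call:
jog_arm(motion="0 0 -0.0125 0 0.4;0 0 -0.0438 0 0.4;0 0 -0.1 0 0.4;0 0 -0.1625 0 0.4;0 0 -0.1625 0 0.4;-0.0188 -0.0625 -0.1625 0 0.4;-0.04 -0.125 -0.1625 0 0.4;-0.0625 -0.1875 -0.1625 0 0.4;-0.0875 -0.25 -0.1625 0 0.4;-0.1038 -0.2925 -0.1625 0 0.4;-0.1038 -0.2925 -0.1625 0 0.4;-0.1038 -0.2925 -0.1625 0 0.4")

```text
clock: 22.32
tcp_pos: [0.4083, 0.2419, 0.3563]
eef_rot: [[1.0, 0.0, -0.001], [0.0, -1.0, -0.0], [-0.001, 0.0, -1.0]]
ft_force: [-0.8, -0.6, -2.9]
gripper_width: 0.0576
grip_force: 66.0
```

```bash
python3 hand.py -0.1335 .06; sed -i 's/"A":(.490,.238,.066)/"A":(.4845,.242,0)/' m.py; python3 m.py wrist pics/w7.png A; python3 -c "
from h import *
s=status.sense();print(s['clock'],s['tcp_pos'],s['grip_force'])"
```

```text
rim in [ 1.2 -0. ] 24
rim out [0.7 0.5] 39
A base [0.486 0.242] 60
22.425 [0.40865479 0.24140912 0.35647957] 65.96493607386947
```

View pics/w7.png

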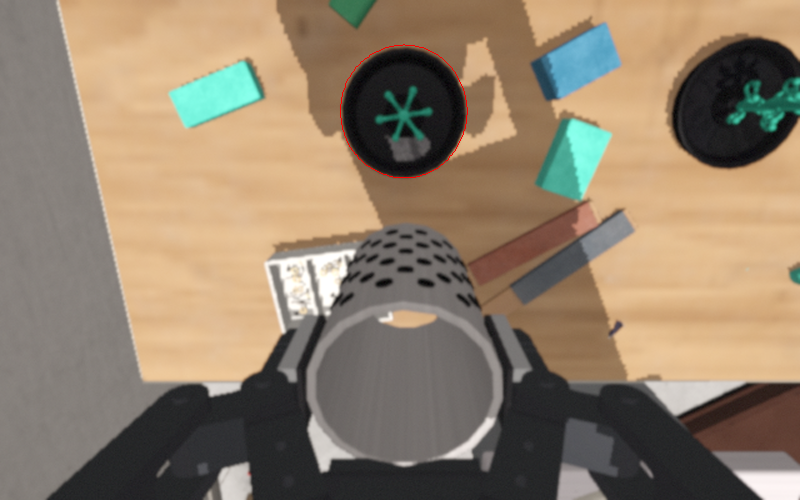

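Dish A fits at (404,111) with its tree centred at (404,114). Lower the long flask.

Converted, 127 mm / 800 = 0.1588, 125 mm / 800 = 0.1563.

Call:
jog_arm(motion="0.05 0 0 0 0.4;0.0963 0 0 0 0.4;0.0963 0 0 0 0.4;0.0963 0 0 0 0.4;0.0963 0 0.05 0 0.4;0.0963 0 0.1 0 0.4;0.0963 0 0.135 0 0.4;0.0963 0 0.15 0 0.4;0.0963 0 0.1563 0 0.4;0.0963 0 0.1588 0 0.4;0.0963 0 0.1588 0 0.4;0.0963 0 0.1588 0 0.4")

```text
clock: 23.92
tcp_pos: [0.4855, 0.2422, 0.2304]
eef_rot: [[1.0, 0.0, 0.001], [0.0, -1.0, 0.0], [0.001, -0.0, -1.0]]
ft_force: [-0.2, 0.0, -4.1]
gripper_width: 0.0578
grip_force: 66.0
```

Converted, 2 mm / 800 = 0.0025, 1 mm / 800 = 0.0013.

Call:
jog_arm(motion="0 0 0.0013 0 0.4;0 0 0.0025 0 0.4;0 0 0.0025 0 0.4;0 0 0.0025 0 0.4")

```text
clock: 24.42
tcp_pos: [0.4855, 0.2422, 0.2281]
eef_rot: [[1.0, 0.0, 0.001], [0.0, -1.0, 0.0], [0.001, -0.0, -1.0]]
ft_force: [-1.0, -0.8, 5.9]
gripper_width: 0.0578
grip_force: 66.5
```

Converted, 161 mm / 800 = 0.2013, -142 mm / 800 = -0.1775.

Call:
jog_arm(motion="0 0 0 0 1;0 0 0 0 1;0 0 0 0 1;0 0 0 0 1;0 0 -0.05 0 1;0 0 -0.1125 0 1;0 0 -0.1775 0 1;0 0 -0.1775 0 1;0.0563 0.045 -0.1775 0 1;0.1125 0.09 -0.1775 0 1;0.1625 0.13 -0.1775 0 1;0.2013 0.16 -0.1775 0 1")

```text
clock: 25.92
tcp_pos: [0.6478, 0.1125, 0.3684]
eef_rot: [[1.0, -0.001, -0.001], [-0.001, -1.0, -0.0], [-0.001, 0.0, -1.0]]
ft_force: [0.7, 1.4, 0.1]
gripper_width: 0.0855
grip_force: 0.0
```

Call:
jog_arm(motion="0 0 0 0 1;0 0 0 0 1;0 0 0 0 1")

```text
clock: 26.3
tcp_pos: [0.6457, 0.1149, 0.3697]
eef_rot: [[1.0, 0.001, -0.0], [0.001, -1.0, 0.0], [-0.0, -0.0, -1.0]]
ft_force: [-0.3, -0.4, -0.9]
gripper_width: 0.0852
grip_force: 0.0
```

```bash
sed -i 's/"A":(.4845,.242,0)/"A":(.4855,.242,.094)/' m.py; python3 m.py wrist pics/w8.png BA; python3 -c "
from h import *
s=status.sense();print(s['clock'],s['tcp_pos'],s['grip_force'])"
```

```text
B base [0.6475 0.1166] 37 rim in [0.6476 0.1139] 46 out [0.6473 0.1138] 41
A base [0.5011 0.2372] 27 rim in [0.4763 0.2325] 7 out [0.4718 0.241 ] 5
26.35 [0.64577495 0.1149142  0.36992923] 0.0
```

View pics/w8.png

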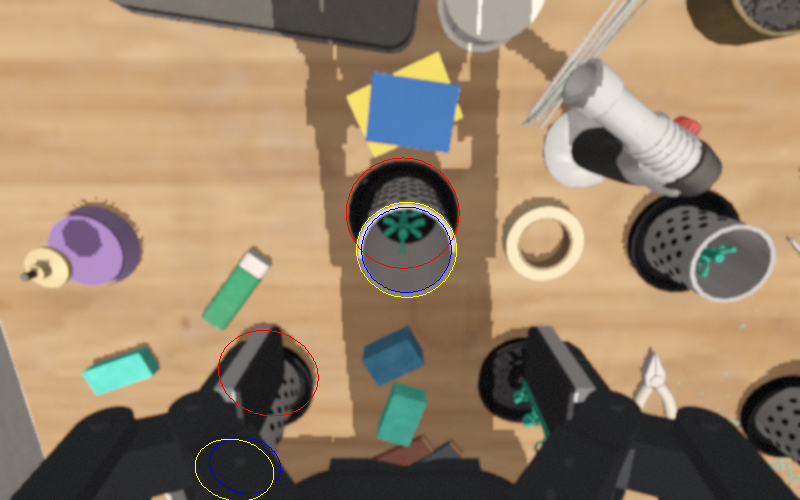

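B's rim at (407,250) fits, and the tip is deep inside (medium tree). Grip B, lift and carry it to just short of C.

Converted, 130 mm / 800 = 0.1625, 116 mm / 800 = 0.145.

Call:
jog_arm(motion="0.0013 0.0013 0.0563 0 1;0.0013 0.0013 0.1125 0 1;0.0013 0.0013 0.145 0 1;0.0013 0.0013 0.1625 0 1;0.0013 0.0013 0.1625 0 1;0.0013 0.0013 0.1625 0 0.4;0.0013 0.0013 0.1625 0 0.4;0.0013 0.0013 0.1625 0 0.4;0.0013 0.0013 0.1625 0 0.4;0.0013 0.0013 0.1625 0 0.4;0.0013 0.0013 0.1625 0 0.4")

```text
clock: 27.72
tcp_pos: [0.6477, 0.1133, 0.2416]
eef_rot: [[1.0, 0.0, 0.003], [0.0, -1.0, 0.0], [0.003, -0.0, -1.0]]
ft_force: [-1.5, 1.1, 8.0]
gripper_width: 0.0592
grip_force: 63.6
```

Converted, -235 mm / 800 = -0.2938, -200 mm / 800 = -0.25.

Call:
jog_arm(motion="0 0 -0.0125 0 0.4;0 0 -0.0438 0 0.4;0 0 -0.1 0 0.4;0 0 -0.1625 0 0.4;0 0 -0.1625 0 0.4;-0.0625 0.0288 -0.1625 0 0.4;-0.125 0.0575 -0.1625 0 0.4;-0.1875 0.0863 -0.1625 0 0.4;-0.25 0.1138 -0.1625 0 0.4;-0.2938 0.1338 -0.1625 0 0.4;-0.2938 0.1338 -0.1625 0 0.4;-0.2938 0.1338 -0.1625 0 0.4")

```text
clock: 29.22
tcp_pos: [0.4125, 0.0061, 0.3696]
eef_rot: [[1.0, -0.0, 0.0], [-0.0, -1.0, 0.0], [0.0, -0.0, -1.0]]
ft_force: [0.8, 0.4, -3.2]
gripper_width: 0.0592
grip_force: 66.4
```

```bash
python3 hand.py -0.1335 .06; sed -i 's/"C":(.493,.002,.094)/"C":(.492,.006,0)/;s/"B":(.645,.117,.108)/"B":(.6475,.117,0)/' m.py; python3 m.py wrist pics/w9.png C; python3 -c "
from h import *
s=status.sense();print(s['clock'],s['tcp_pos'],s['grip_force'])"
```

```text
rim in [-1.4 -0.1] 31
rim out [-0.5 -0.1] 43
C base [0.4912 0.0051] 60
29.325 [0.41289168 0.00631002 0.36941963] 66.35219067335129
```

View pics/w9.png

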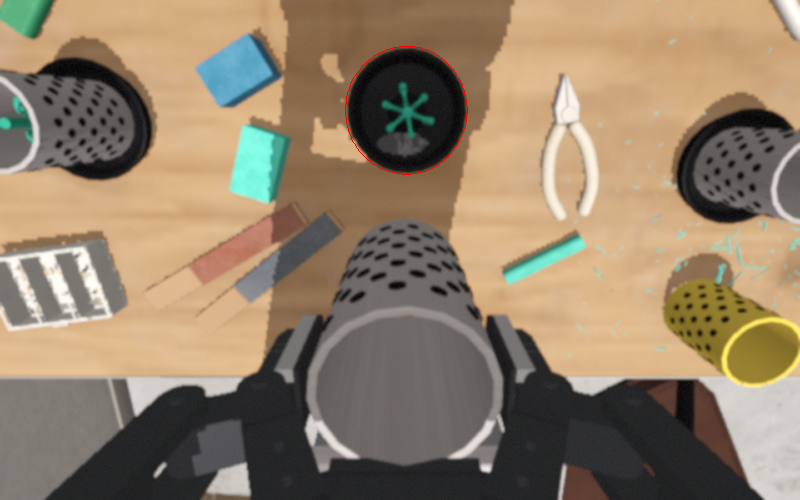

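Dish C fits at (406,110) with its tree centred. Lower the longest flask.

Converted, 127 mm / 800 = 0.1588, 125 mm / 800 = 0.1563.

Call:
jog_arm(motion="0.05 0.0013 0 0 0.4;0.0988 0.0013 0 0 0.4;0.0988 0.0013 0 0 0.4;0.0988 0.0013 0 0 0.4;0.0988 0.0013 0.05 0 0.4;0.0988 0.0013 0.1 0 0.4;0.0988 0.0013 0.135 0 0.4;0.0988 0.0013 0.15 0 0.4;0.0988 0.0013 0.1563 0 0.4;0.0988 0.0013 0.1588 0 0.4;0.0988 0.0013 0.1588 0 0.4;0.0988 0.0013 0.1588 0 0.4")

```text
clock: 30.82
tcp_pos: [0.4915, 0.0051, 0.2433]
eef_rot: [[1.0, 0.0, 0.001], [0.0, -1.0, -0.0], [0.001, 0.0, -1.0]]
ft_force: [-1.0, 0.4, -3.6]
gripper_width: 0.0591
grip_force: 66.4
```

Converted, 2 mm / 800 = 0.0025, 1 mm / 800 = 0.0013.

Call:
jog_arm(motion="0 0 0.0013 0 0.4;0 0 0.0025 0 0.4;0 0 0.0025 0 0.4;0 0 0.0025 0 0.4")

```text
clock: 31.32
tcp_pos: [0.4916, 0.0052, 0.2416]
eef_rot: [[1.0, 0.0, 0.001], [0.0, -1.0, -0.0], [0.001, 0.0, -1.0]]
ft_force: [-3.4, 1.5, 9.0]
gripper_width: 0.0591
grip_force: 67.5
```

Converted, 240 mm / 800 = 0.3, -110 mm / 800 = -0.1375.

Call:
jog_arm(motion="0 0 0 0 1;0 0 0 0 1;0 0 0 0 1;0 0 0 0 1;0 0 -0.05 0 1;0 0 -0.1 0 1;0 0 -0.1375 0 1;0 0 -0.1375 0 1;-0.0125 0.075 -0.1375 0 1;-0.025 0.15 -0.1375 0 1;-0.0375 0.225 -0.1375 0 1;-0.0488 0.3 -0.1375 0 1")

```text
clock: 32.83
tcp_pos: [0.4516, -0.2367, 0.3499]
eef_rot: [[1.0, 0.0, -0.001], [0.0, -1.0, 0.001], [-0.001, -0.001, -1.0]]
ft_force: [1.0, 0.1, 0.1]
gripper_width: 0.0857
grip_force: 0.0
```

Converted, 15 mm / 800 = 0.0188.

Call:
jog_arm(motion="0 0.0188 0 0 1;0 0.0188 0 0 1;0 0.0188 0 0 1;0 0.0188 0 0 1")

```text
clock: 33.33
tcp_pos: [0.4527, -0.2487, 0.3507]
eef_rot: [[1.0, 0.002, 0.0], [0.002, -1.0, 0.0], [0.0, -0.0, -1.0]]
ft_force: [0.2, 0.2, -0.3]
gripper_width: 0.0857
grip_force: 0.0
```

```bash
sed -i 's/"E":(.452,-.252,0)/"E":(.4525,-.250,.08)/;s/"C":(.492,.006,0)/"C":(.4915,.005,.108)/' m.py; python3 m.py wrist pics/w10.png E; python3 -c "
from h import *
s=status.sense();print(s['clock'],s['tcp_pos'],s['grip_force'])"
```

```text
E base [ 0.4473 -0.2508] 53 rim in [ 0.4518 -0.2502] 56 out [ 0.4524 -0.2498] 36
33.375 [ 0.45266787 -0.24883605  0.35077361] 0.0
```

Converted, 139 mm / 800 = 0.1738, 125 mm / 800 = 0.1563.

Call:
jog_arm(motion="0 0.0013 0.0625 0 1;0 0.0013 0.1188 0 1;0 0.0013 0.1563 0 1;0 0.0013 0.1738 0 1;0 0.0013 0.1738 0 1;0 0.0013 0.1738 0 0.4;0 0.0013 0.1738 0 0.4;0 0.0013 0.1738 0 0.4;0 0.0013 0.1738 0 0.4;0 0.0013 0.1738 0 0.4;0 0.0013 0.1738 0 0.4")

```text
clock: 34.75
tcp_pos: [0.4527, -0.2511, 0.2133]
eef_rot: [[1.0, 0.0, 0.002], [0.0, -1.0, -0.001], [0.002, 0.001, -1.0]]
ft_force: [-1.6, 3.0, 10.3]
gripper_width: 0.0571
grip_force: 62.6
```

Converted, -367 mm / 800 = -0.4588, -330 mm / 800 = -0.4125.

Call:
jog_arm(motion="0 0 -0.0125 0 0.4;0 0 -0.0438 0 0.4;0 0 -0.1 0 0.4;0 0 -0.1625 0 0.4;0 0 -0.1625 0 0.4;0.0225 -0.0688 -0.1625 0 0.4;0.045 -0.1375 -0.1625 0 0.4;0.0675 -0.2063 -0.1625 0 0.4;0.09 -0.275 -0.1625 0 0.4;0.1125 -0.3438 -0.1625 0 0.4;0.135 -0.4125 -0.1625 0 0.4;0.15 -0.4588 -0.1625 0 0.4")

```text
clock: 36.25
tcp_pos: [0.5725, 0.1186, 0.341]
eef_rot: [[1.0, 0.001, -0.001], [0.001, -1.0, 0.0], [-0.001, -0.0, -1.0]]
ft_force: [-0.3, 0.3, -1.9]
gripper_width: 0.0571
grip_force: 65.0
```

Call:
jog_arm(motion="0 0 0 0 0.4;0 0 0 0 0.4;0 0 0 0 0.4")

```text
clock: 36.62
tcp_pos: [0.5722, 0.1153, 0.3416]
eef_rot: [[1.0, -0.001, -0.0], [-0.001, -1.0, -0.0], [-0.0, 0.0, -1.0]]
ft_force: [0.3, -0.1, -1.8]
gripper_width: 0.0571
grip_force: 65.1
```

```bash
python3 hand.py -0.1325 .06; python3 m.py wrist pics/w11.png B; python3 -c "
from h import *
s=status.sense();print(s['clock'],s['tcp_pos'],s['grip_force'])"
```

```text
rim in [-0.7 -0.1] 30
rim out [-0.  -0.1] 44
B base [0.6471 0.1162] 60
36.725 [0.5722721  0.11530305 0.34181051] 65.05879822187126
```

View pics/w11.png

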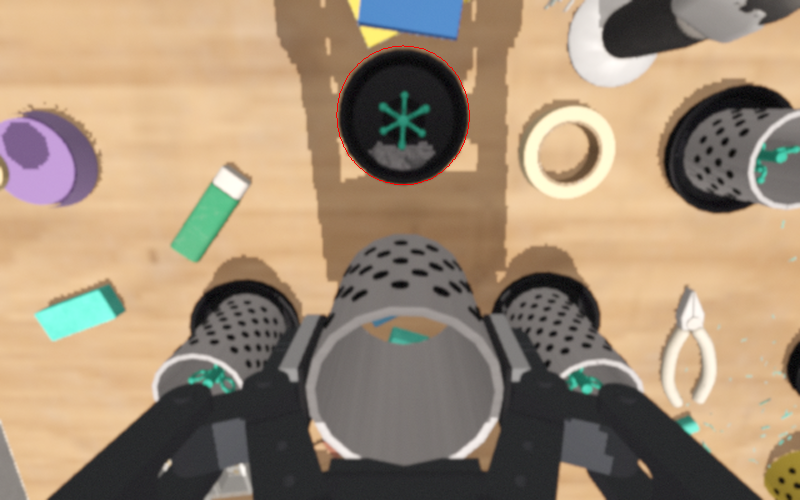

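Dish B fits at (403,115) with its tree centred. Lower the medium flask.

Converted, 127 mm / 800 = 0.1588, 125 mm / 800 = 0.1563.

Call:
jog_arm(motion="0.05 -0.0013 0 0 0.4;0.0938 -0.0013 0 0 0.4;0.0938 -0.0013 0 0 0.4;0.0938 -0.0013 0 0 0.4;0.0938 -0.0013 0.05 0 0.4;0.0938 -0.0013 0.1 0 0.4;0.0938 -0.0013 0.135 0 0.4;0.0938 -0.0013 0.15 0 0.4;0.0938 -0.0013 0.1563 0 0.4;0.0938 -0.0013 0.1588 0 0.4;0.0938 -0.0013 0.1588 0 0.4;0.0938 -0.0013 0.1588 0 0.4")

```text
clock: 38.22
tcp_pos: [0.6475, 0.1172, 0.2154]
eef_rot: [[1.0, 0.0, 0.001], [0.0, -1.0, 0.0], [0.001, -0.0, -1.0]]
ft_force: [-0.6, 0.1, -2.5]
gripper_width: 0.057
grip_force: 65.1
```

Converted, 2 mm / 800 = 0.0025, 1 mm / 800 = 0.0013.

Call:
jog_arm(motion="0 0 0.0013 0 0.4;0 0 0.0025 0 0.4;0 0 0.0025 0 0.4;0 0 0.0025 0 0.4")

```text
clock: 38.72
tcp_pos: [0.6474, 0.1172, 0.2134]
eef_rot: [[1.0, 0.0, 0.001], [0.0, -1.0, 0.0], [0.001, -0.0, -1.0]]
ft_force: [-2.4, -0.7, 5.0]
gripper_width: 0.0567
grip_force: 66.0
```

Converted, -237 mm / 800 = -0.2963, 117 mm / 800 = 0.1463.

Call:
jog_arm(motion="0 0 0 0 1;0 0 0 0 1;0 0 0 0 1;0 0 0 0 1;0 0 -0.05 0 1;0 0 -0.1125 0 1;0 0 -0.1875 0 1;-0.0375 0.05 -0.25 0 1;-0.075 0.1 -0.2963 0 1;-0.1213 0.1463 -0.2963 0 1;-0.1213 0.1463 -0.2963 0 1;-0.1213 0.1463 -0.2963 0 1")

```text
clock: 40.22
tcp_pos: [0.5505, 0.0001, 0.4498]
eef_rot: [[1.0, -0.0, 0.0], [-0.0, -1.0, 0.0], [0.0, -0.0, -1.0]]
ft_force: [0.3, -0.2, -0.4]
gripper_width: 0.0852
grip_force: 0.0
```

Call:
jog_arm(motion="0 0 0 0 1;0 0 0 0 1;0 0 0 0 1")

```text
clock: 40.6
tcp_pos: [0.5507, 0.0005, 0.4494]
eef_rot: [[1.0, 0.001, -0.001], [0.001, -1.0, 0.0], [-0.001, -0.0, -1.0]]
ft_force: [0.3, -0.7, -0.2]
gripper_width: 0.0853
grip_force: 0.0
```

```bash
sed -i 's/"B":(.6475,.117,0)/"B":(.6475,.117,.08)/;s/-.250,.08)/-.250,0)/' m.py; python3 m.py wrist pics/w12.png ABCDE
```

```text
A base [0.4857 0.2397] 45 rim in [0.486  0.2413] 58 out [0.486  0.2415] 31
B base [0.6472 0.1199] 49 rim in [0.6467 0.1179] 60 out [0.6466 0.1176] 41
C base [0.4923 0.0054] 43 rim in [0.4909 0.0054] 30 out [0.4915 0.0057] 12
D base [ 0.6248 -0.1099] 55 rim in [ 0.6241 -0.1127] 59 out [ 0.624  -0.1128] 45
E base [ 0.4529 -0.2473] 60
```

View pics/w12.png

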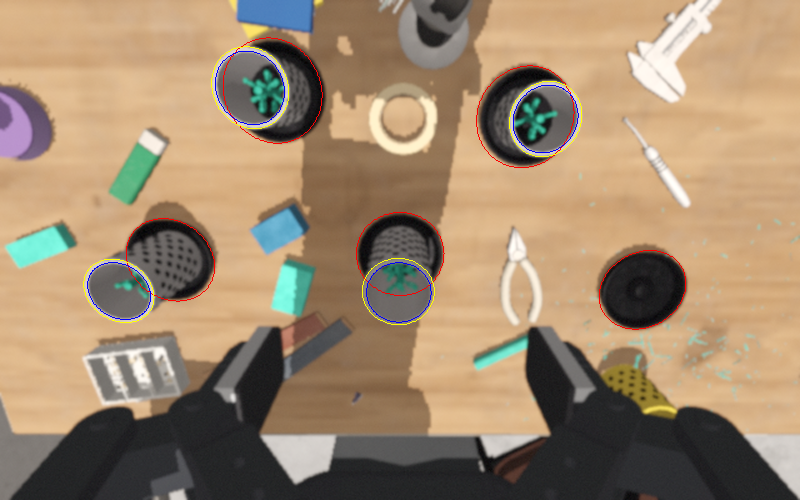

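The rims at (119,290), (250,87), (398,291) and (545,119) all fit at their new heights. Each is concentric with its dish to about 3 mm or better, and the bases have not moved. The robot is clear, so I hand in.

```bash
python3 -c "
from station import close_job
print(close_job())"
```

```text
the job is handed in; nothing more can be done
None
```

I handed the job in at about 41 s of the 122 s limit: each of the four flasks now stands over its matching wax tree, centred to about 3 mm or better in the final picture, and the bases have not moved.

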